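Catch the specimen mounts from the chute

ROBOT

A 6-joint arm with a two-finger parallel gripper is mounted at the origin on a cart in front of the work surface, level with it; the furniture and walls round the work are solid. World frame = base frame: x ahead of the robot, y to its left, z up, the work surface at z = 0. Lengths are in m, angles in rad, forces in N, time in s.
With the tool pointing down it reaches from about 0.325 to 1 m from the base axis. Payload 5.1 kg.
Tool frame: the origin (TCP) lies between the finger pads; the fingertips stand 8 mm ahead of it and the grasp point (between the pads) lies 11 mm behind it; z points along the fingers, y is the direction in which the jaws open and shut (so a half turn about z gives the same grasp; the last joint's range is limited). The gripper opens to 85 mm and grips with 20 to 120 N. Pads are 22 mm wide; open, the fingers measure 114 mm over their backs; the gripper's body (76 mm by 85 mm) begins 54 mm behind the grasp point. The pads swing forward as they close: fully open they stand 13 mm farther back than shut.
Start: joints at [-1.37, 0.124, 1.65, -0, 1.367, -0.083], TCP at [0.182, -0.624, 0.239] pointing down, gripper open.
Joint ranges: [-2.61, 2.61], [-1.02, 2.33], [0.03, 2.71], [-1.35, 4.49], [0.32, 2.68], [-2.91, 2.91]. Speed limits (rad/s): [2.57, 2.57, 3.14, 3.14, 3.14, 3.14].

INTERFACE

Orientations are given as a 3x3 rotation matrix whose columns are the frame's x, y, z axes.
In Python, from station import readout, grab_frame, calibration, env gives the robot as it stands.
- The arm moves only by the tool arm_command, never from a script. Its argument "plan" is a list of rows, each an object with "dp": the shift along the tool's x, y, z in cm, a list of three; "delta_rot": the turn, a rotation vector about the tool's x, y, z in degrees, a list of three. A call has 1 to 20 rows; each row shifts and turns the commanded pose from where the row before left it, along the tool's axes as they then stand; what a row does not reach is not made up. A row lasts 1/10 s, in which the tool goes at most 50 mm and 8.59 degrees, less where a joint would pass 70% of its speed; a pose out of reach is approached as far as the arm can. A call is refused whole if a number of a shift passes 5 or a number of a turn 8.59, either way. A call with a gripper value outside its range is refused whole. "fingers" is the closure in counts, from 0 (fully open) to 255 (shut), set as the call begins (left out, the last holds). The fingers move at their own pace and stop on an object; "squeeze" is the grip in N (left out, the last holds). Time passes only in rows, so rows that do not move let the fingers close. It gives the time, the measured TCP pose, the force and the opening at its end, in the units of the state.
- readout.read_state(): the state, without advancing time (a new reading comes with each control period).
- grab_frame(name): name is "scene" or "top" or "wrist"; returns the picture (400x640x3 uint8, blue, green, red); there is no depth.
- calibration(name): a dict with "mtx" (3x3 intrinsics, pixels), "extrinsics" (4x4, takes a point from camera to world coordinates). Camera axes: x right, y down, z forward; pixel columns grow to the right and rows downward; lengths in m; the calibration is good to about 2 mm. A picture is of the moment at which its call begins: read the wrist's pose just before it. calibration takes no time and is no camera call; for the wrist camera it gives the pose at the moment of the call.
- env.job_done(): hands the job in, once; it reports no verdict.
The state is a dict: "t": time; "joints": joint angles; "joint_velocities": joint speeds; "joint_efforts": joint torques, N m; "ee_pos": TCP position; "orientation": TCP orientation; "contact_force": force on the tool from outside, world axes, zero at the start; "ft_torque": the same for the moment, N m; "finger_gap": opening from 0.0 (shut) to 1.0 (fully open).
Only numpy, scipy, OpenCV 4.12 (cv2) and the standard library are available. Lean on these libraries where they do the work, as an engineer would, in place of code of your own. Each camera call takes 0.05 s, during which the arm holds its last target. There are 200 camera calls.

TASK

Two small chutes on the desk hold aluminium pieces behind drop gates. Take the steel pan by its handle, hold it under the chute with the round mounts so that its rims push that gate's two feet up, catch all four mounts in the pan without dropping any, and lower it until the gate has dropped shut again. Then set the pan down level on the open report folder, its whole tub on the free strip beside the flat black case, let go, and leave the rectangular blocks, their gate and everything else alone.

Things in the scene. Friction and masses are not known exactly. Their poses are not given: they have to be found in the camera images.
- pan: loose steel pan (150 g): open rectangular tub 100 x 76 mm, 50 mm high, wall and floor 3 mm, with a straight handle. Origin under the middle of the tub's floor, z up; the tub spans x +-50, y +-38 mm; the handle sticks out towards -x
- pan_grip (a point): middle of the pan's handle, 115 mm from the tub's centre towards -x and 42 mm above its underside; the handle is a bar 16 mm wide (y) and 14 mm high, z from 35 to 49 mm, running from the tub to x = -160 mm
- pan_corner_fl (a point): lower outside corner of the tub at x = -50, y = +38 mm of the pan
- pan_corner_fr (a point): lower outside corner of the tub at x = -50, y = -38 mm of the pan
- pan_corner_bl (a point): lower outside corner of the tub at x = +50, y = +38 mm of the pan
- pan_corner_br (a point): lower outside corner of the tub at x = +50, y = -38 mm of the pan
- mount_0: one of four round specimen mounts: plain aluminium disc, diameter 25 mm, 14 mm high, 22 g; origin in the middle of one flat face, z along its axis. They start in single file in chute_round, behind its gate
- mount_1: one of four round specimen mounts: plain aluminium disc, diameter 25 mm, 14 mm high, 22 g; origin in the middle of one flat face, z along its axis. They start in single file in chute_round, behind its gate
- mount_2: one of four round specimen mounts: plain aluminium disc, diameter 25 mm, 14 mm high, 22 g; origin in the middle of one flat face, z along its axis. They start in single file in chute_round, behind its gate
- mount_3: one of four round specimen mounts: plain aluminium disc, diameter 25 mm, 14 mm high, 22 g; origin in the middle of one flat face, z along its axis. They start in single file in chute_round, behind its gate
- block_0: one of three rectangular aluminium blocks 40 x 25 x 14 mm in the other chute; origin in the middle of its underside. To be left there
- block_1: one of three rectangular aluminium blocks 40 x 25 x 14 mm in the other chute; origin in the middle of its underside. To be left there
- block_2: one of three rectangular aluminium blocks 40 x 25 x 14 mm in the other chute; origin in the middle of its underside. To be left there
- chute_round: fixed metal dispenser; origin on the desk plumb under its lip's middle, +x back up the chute (pieces exit to -x). Foot plate x 30..145, y +-40 mm; post 30 mm square at x = 92. Open-topped slippery chute 35 mm wide (29 inside), 152 long, sides 21 high, slope 0.56 rad; lip floor at x = 0, z = 160 mm. Holds the round mounts; may be the left or the right one
- gate_round (a joint): lift of chute_round's drop gate, 0 shut to 0.038 m; 60 g, falls shut. Pieces pass from 17 mm; 25 to 32 mm frees all. In the chute's frame: plate at x = -3.5 mm, top z = 198; legs at y = +-25 mm end in two flat feet (x -9.5..2.5, |y| 23..53 mm), undersides at z = 110 mm when shut: the pan's two side rims push both up from below
- chute_block: fixed metal dispenser; origin on the desk plumb under its lip's middle, +x back up the chute (pieces exit to -x). Foot plate x 30..145, y +-40 mm; post 30 mm square at x = 92. Open-topped slippery chute 35 mm wide (29 inside), 152 long, sides 21 high, slope 0.56 rad; lip floor at x = 0, z = 160 mm. The twin, with the rectangular blocks
- gate_block (a joint): lift of chute_block's drop gate, 0 shut to 0.038 m; 60 g, falls shut. Pieces pass from 17 mm; 25 to 32 mm frees all. In the chute's frame: plate at x = -3.5 mm, top z = 198; legs at y = +-25 mm end in two flat feet (x -9.5..2.5, |y| 23..53 mm), undersides at z = 110 mm when shut: the pan's two side rims push both up from below
- folder: thin white report folder with a black binding bar, lying fixed on the desk: 220 x 303 mm, 6 mm high (bar 7 mm). Origin under its middle; its -x edge carries the bar and lies away from the robot, its free +x edge (x = 108 mm) is towards the robot; y along the length, +-151 mm
- slide_case: closed flat black case 113 x 272 x 33 mm, loose (0.46 kg), lying along the folder on the half away from the robot; origin under its middle, long side along y. Between it and the folder's edge nearest the robot a strip about 97 mm wide is free
- lens_cleaner: small white and blue pump bottle, diameter 35 mm, 108 mm tall, standing loose between the folder and the chutes; origin under its middle
- coverslip_box: small pale blue box 32 x 32 x 25 mm standing loose in front of and between the two chutes; origin under its middle

How it is judged:
On the way, in this order (a step that is already met when the one before it is completed fails the run):
1. the pan, held off the desk under the mouth of the round mounts' chute, has that gate up by more than 12 mm (contact force between the fingers and pan above 1 N and height (world z) of pan above 0.03 m and value of joint gate_round above 0.012 m and horizontal distance between pan and chute_round below 0.06 m).
2. all four round mounts lie in the pan, still held off the desk, and the gate has dropped shut (less than 4 mm up) (contact force between the fingers and pan above 1 N and height (world z) of pan above 0.03 m and x of mount_0 in the frame of pan between -0.05 and 0.05 m and y of mount_0 in the frame of pan between -0.038 and 0.038 m and z of mount_0 in the frame of pan between 0 and 0.062 m and x of mount_1 in the frame of pan between -0.05 and 0.05 m and y of mount_1 in the frame of pan between -0.038 and 0.038 m and z of mount_1 in the frame of pan between 0 and 0.062 m and x of mount_2 in the frame of pan between -0.05 and 0.05 m and y of mount_2 in the frame of pan between -0.038 and 0.038 m and z of mount_2 in the frame of pan between 0 and 0.062 m and x of mount_3 in the frame of pan between -0.05 and 0.05 m and y of mount_3 in the frame of pan between -0.038 and 0.038 m and z of mount_3 in the frame of pan between 0 and 0.062 m and value of joint gate_round below 0.004 m), for 0.2 s.
At the end, for the whole second after the job is handed in: The pan stands level (0.08 rad) and still on the folder, its tub at most 5 mm over the folder's edges and not on the case; all four round mounts lie still in it; both gates are down (under 4 mm); blocks and bystanders are within 30 mm of their starts (x of pan_corner_fl in the frame of folder between -0.115 and 0.115 m and y of pan_corner_fl in the frame of folder between -0.157 and 0.157 m and x of pan_corner_fr in the frame of folder between -0.115 and 0.115 m and y of pan_corner_fr in the frame of folder between -0.157 and 0.157 m and x of pan_corner_bl in the frame of folder between -0.115 and 0.115 m and y of pan_corner_bl in the frame of folder between -0.157 and 0.157 m and x of pan_corner_br in the frame of folder between -0.115 and 0.115 m and y of pan_corner_br in the frame of folder between -0.157 and 0.157 m and height (world z) of pan between 0.003 and 0.012 m and angle between pan's own z axis and vertical below 0.08 rad and linear speed of pan below 0.02 m/s and x of mount_0 in the frame of pan between -0.05 and 0.05 m and y of mount_0 in the frame of pan between -0.038 and 0.038 m and z of mount_0 in the frame of pan between 0 and 0.062 m and x of mount_1 in the frame of pan between -0.05 and 0.05 m and y of mount_1 in the frame of pan between -0.038 and 0.038 m and z of mount_1 in the frame of pan between 0 and 0.062 m and x of mount_2 in the frame of pan between -0.05 and 0.05 m and y of mount_2 in the frame of pan between -0.038 and 0.038 m and z of mount_2 in the frame of pan between 0 and 0.062 m and x of mount_3 in the frame of pan between -0.05 and 0.05 m and y of mount_3 in the frame of pan between -0.038 and 0.038 m and z of mount_3 in the frame of pan between 0 and 0.062 m and linear speed of each of mount_0, mount_1, mount_2, mount_3 below 0.03 m/s and value of joint each of gate_round, gate_block below 0.004 m and distance of each of block_0, block_1, block_2, slide_case, lens_cleaner, coverslip_box from where it was at the start of the episode below 0.03 m); the robot touches nothing.
It fails at once if a round mount is dropped beside the pan ((horizontal distance between mount_0 and pan above 0.085 m and height (world z) of mount_0 below 0.08 m) or (horizontal distance between mount_1 and pan above 0.085 m and height (world z) of mount_1 below 0.08 m) or (horizontal distance between mount_2 and pan above 0.085 m and height (world z) of mount_2 below 0.08 m) or (horizontal distance between mount_3 and pan above 0.085 m and height (world z) of mount_3 below 0.08 m)).
It fails at once if the gate of the rectangular blocks is raised by more than 10 mm, or a block is moved by more than 30 mm (value of joint gate_block above 0.01 m or distance of any of block_0, block_1, block_2 from where it was at the start of the episode above 0.03 m).
It fails at once if a bystander (case, bottle, box) is moved by more than 30 mm or the bottle is tipped over (distance of any of slide_case, lens_cleaner, coverslip_box from where it was at the start of the episode above 0.03 m or angle between lens_cleaner's own z axis and vertical above 0.5 rad).
It also fails if it takes over 66 s, if anything falls off the work surface, if the arm or the gripper's body presses on something with over 40 N, if the wrist force passes 120 N, or if a joint passes its speed limit or range.

## Working session

There is one attempt and no reset: what is moved stays moved. The work goes in short steps, Python scripts to look and compute and a tool call to move; the robot and the scene stay as the last step left them, time stands still between calls to the robot, and variables do not carry over. Pictures are saved under pics/ and viewed, about 8 in all and at most 12, crops included, and the job is handed in when it is done.

Besides the shell and the picture viewer there is one more tool, called after "Emit:" by a JSON object that holds its "fn" and its "kwargs", one argument or row to a line. arm_command: Moves the arm, as the interface text tells. Its arguments: {"type":"object","properties":{"plan":{"type":"array","items":{"type":"object","properties":{"dp":{"type":"array","items":{"type":"number"}},"delta_rot":{"type":"array","items":{"type":"number"}}}}},"fingers":{"type":"number"},"squeeze":{"type":"number"}},"required":["plan"]}

```bash
mkdir -p pics; cat > h.py <<'E'
import numpy as np, cv2
from station import readout, grab_frame, calibration, env
def px2w(name,u,v,z,c=None):
    c=c or calibration(name); K=np.array(c['mtx']);T=np.array(c['extrinsics'])
    d=T[:3,:3]@np.linalg.solve(K,[u,v,1.]);o=T[:3,3]
    return o+d*(z-o[2])/d[2]
def w2px(name,p,c=None):
    c=c or calibration(name); K=np.array(c['mtx']);T=np.linalg.inv(np.array(c['extrinsics']))
    q=K@(T[:3,:3]@np.asarray(p,float)+T[:3,3]);return q[:2]/q[2]
E
python3 - <<'E'
from h import *
for n in('scene','top'):
    cv2.imwrite(f'pics/{n}0.png',grab_frame(n)); c=calibration(n);print(n,np.round(c['mtx'],1).tolist(),np.round(c['extrinsics'],3).tolist())
s=readout.read_state();print(s)
E
```

```text
scene [[373.7, 0.0, 315.9], [0.0, 373.7, 200.7], [0.0, 0.0, 1.0]] [[0.7, -0.541, 0.465, 0.177], [-0.714, -0.515, 0.475, -0.422], [-0.017, -0.665, -0.747, 0.791], [0.0, 0.0, 0.0, 1.0]]
top [[369.9, 0.0, 322.8], [0.0, 369.9, 204.4], [0.0, 0.0, 1.0]] [[-0.017, -0.978, 0.206, 0.381], [-1.0, 0.018, 0.001, -0.007], [-0.005, -0.206, -0.979, 0.968], [0.0, 0.0, 0.0, 1.0]]
{'t': 0.1, 'joints': array([-1.36958356e+00,  1.24450432e-01,  1.65155319e+00, -2.47097473e-05,
        1.36750463e+00, -8.26226571e-02]), 'joint_velocities': array([-1.52699149e-03, -3.76905757e-04, -4.15790814e-03, -1.64219067e-05,
       -9.22384704e-04, -1.67008816e-04]), 'joint_efforts': array([ 6.95024246e-04, -4.24931967e+01, -3.66653180e+01, -1.07696235e-05,
        3.98662873e-03,  4.64023231e-06]), 'ee_pos': array([ 0.18186828, -0.62347108,  0.2381598 ]), 'orientation': array([[ 9.59987054e-01,  2.80044087e-01, -4.06559183e-04],
       [ 2.80044350e-01, -9.59985238e-01,  1.87211082e-03],
       [ 1.33982752e-04, -1.91105676e-03, -9.99998165e-01]]), 'contact_force': array([-0.86722456,  0.08215669,  0.33945894]), 'ft_torque': array([-0.0525034 ,  0.01473105, -0.00205634]), 'finger_gap': 1.000614195833827}
```

View pics/top0.png

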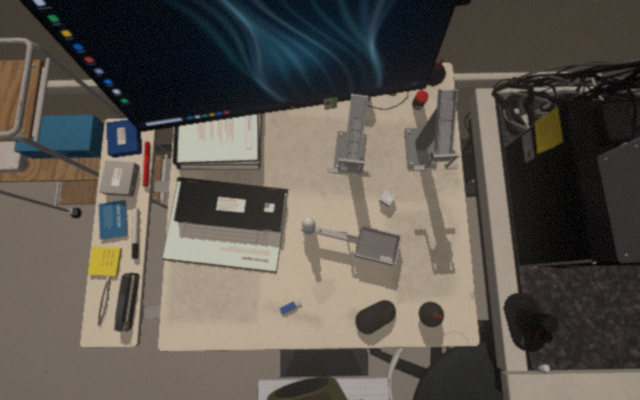

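View pics/scene0.png

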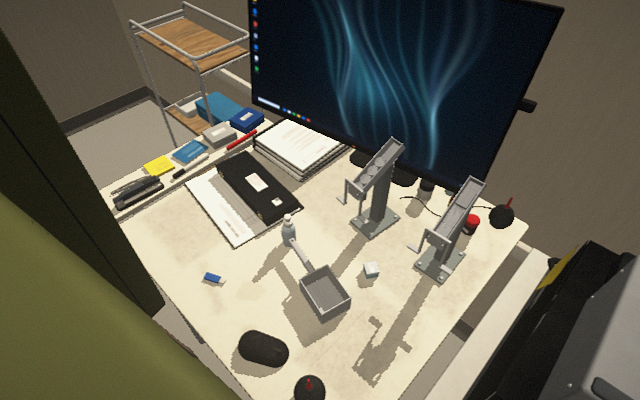

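```bash
python3 - <<'E'
import cv2,numpy as np
a=cv2.imread('pics/top0.png')[80:280,290:470]
b=cv2.imread('pics/scene0.png')[130:330,270:490]
a=cv2.resize(a,None,fx=3,fy=3,interpolation=cv2.INTER_CUBIC);cv2.imwrite('pics/a.png',a)
b=cv2.resize(b,None,fx=3,fy=3,interpolation=cv2.INTER_CUBIC);cv2.imwrite('pics/b.png',b)
E
```

```text
(no output)
```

View pics/a.png

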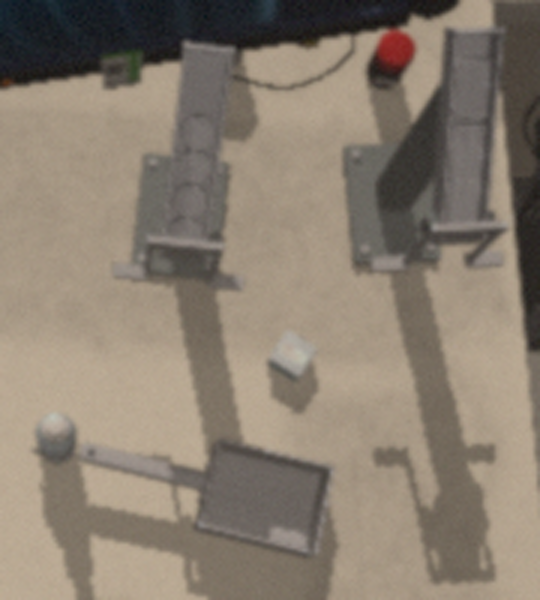

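View pics/b.png

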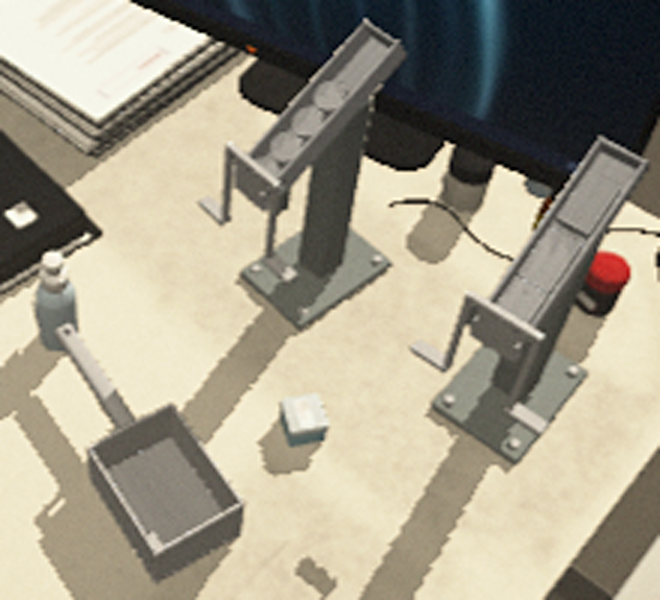

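```bash
cat > fit.py <<'E'
from h import *
from scipy.optimize import least_squares
A=lambda u,v:('top',290+(u+.5)/3-.5,80+(v+.5)/3-.5)
B=lambda u,v:('scene',270+(u+.5)/3-.5,130+(v+.5)/3-.5)
T=lambda u,v:('top',u,v)
C={n:calibration(n) for n in('scene','top')}
def fit(obs,x0):
    def r(p):
        c,s=np.cos(p[2]),np.sin(p[2]);o=[]
        for (n,u,v),(x,y,z) in obs: o+=list(w2px(n,[p[0]+c*x-s*y,p[1]+s*x+c*y,z],C[n])-[u,v])
        return np.array(o)
    R=least_squares(r,x0,loss='soft_l1');return R.x,r(R.x).reshape(-1,2)
if __name__=='__main__':
    q=[(-.05,.038,.05),(.05,.038,.05),(.05,-.038,.05),(-.05,-.038,.05),(-.16,0,.049)]
    pan=list(zip([A(216,443),A(330,467),A(317,555),A(196,525),A(80,451),B(173,405),B(241,505),B(158,553),B(90,455),B(65,328)],q+q))
    k=[(.1176,.0175,.2585),(.1176,-.0175,.2585),(-.0035,.053,.112),(-.0035,-.053,.112)]
    rd=list(zip([A(184,43),A(238,47),A(113,270),A(244,283),A(143,153),A(230,163),B(366,20),B(405,43),B(205,208),B(289,276),B(243,280),B(300,325),B(390,263)],
      k+[(.145,.04,.008),(.145,-.04,.008)]+k+[(.03,.04,.004),(.03,-.04,.004),(.145,-.04,.008)]))
    bl=list(zip([A(447,30),A(503,30),A(370,262),A(504,261),A(345,147),B(602,138),B(647,160),B(432,358),B(542,423),B(432,407),B(514,458),B(587,370)],
      k+[(.145,.04,.008)]+k+[(.03,.04,.004),(.03,-.04,.004),(.145,-.04,.008)]))
    f=[(-.110,-.151,.006),(-.11,.151,.006),(.108,.151,.006),(.108,-.151,.006)]
    fo=list(zip([T(288,190),T(176,178),T(164,262),T(277,271)],f))
    g=[(-.0565,-.136,.033),(-.0565,.136,.033),(.0565,.136,.033),(.0565,-.136,.033)]
    ca=list(zip([T(287,191),T(181,180),T(175,219),T(280,230)],g))
    for n,o,x0 in(('pan',pan,[.4,-.1,-1.6]),('round',rd,[.6,-.1,0]),('block',bl,[.6,-.3,0]),('folder',fo,[.4,.3,3.14]),('case',ca,[.5,.3,3.14])):
        p,e=fit(o,x0);print(n,np.round(p,4).tolist());print(np.round(e,1).tolist())
    print('bottle',px2w(*A(56,428),.10),px2w(*B(53,258),.108));print('box',px2w(*A(292,352),.025),px2w(*B(303,408),.025))
E
python3 fit.py
```

```text
pan [0.4684, -0.1439, -1.8303]
[[1.0, -1.7], [2.2, -0.2], [0.4, 0.4], [0.9, 0.6], [0.1, -0.1], [-0.4, -1.2], [1.4, -0.4], [-1.1, 0.9], [-1.6, -2.7], [-1.3, -1.3]]
round [0.6443, -0.0719, -0.1351]
[[0.4, 0.8], [-0.9, 1.2], [0.0, -0.6], [0.1, -0.0], [0.6, -0.9], [0.4, -1.1], [-0.5, 0.1], [-2.0, 0.3], [-0.2, -2.8], [1.4, 1.1], [-1.3, -2.7], [0.2, 1.3], [1.7, -0.6]]
block [0.653, -0.279, 0.0283]
[[2.3, 0.5], [0.3, -0.3], [0.2, 0.5], [-0.7, -1.1], [-0.7, -1.3], [-1.6, -0.4], [-0.2, 0.6], [-5.8, -4.7], [1.0, 2.1], [-1.0, -0.9], [0.9, 1.9], [1.0, -0.3]]
folder [0.5294, -0.0047, 3.2195]
[[-25.4, -0.5], [198.4, 1.0], [220.9, -1.7], [-9.1, 0.6]]
case [0.5771, -0.0042, 3.2486]
[[-19.5, -1.0], [189.8, -2.6], [202.4, 0.6], [-8.3, 2.8]]
bottle [0.52072551 0.02871093 0.1       ] [0.52231532 0.02807375 0.108     ]
box [ 0.5960656  -0.17450921  0.025     ] [ 0.59696787 -0.17346955  0.025     ]
```

```bash
sed -i 's/f=\[.*/f=[(-.110,.151,.006),(-.11,-.151,.006),(.108,-.151,.006),(.108,.151,.006)]/; s/g=\[.*/g=[(-.0565,.136,.033),(-.0565,-.136,.033),(.0565,-.136,.033),(.0565,.136,.033)]/' fit.py
cat >> h.py <<'E'
def tot(p,yang):
    """totals: turn about tool z (deg), then shift in cm along the turned tool axes (level tool assumed, y axis at yang)"""
    s=readout.read_state();R=np.array(s['orientation']);a=np.arctan2(R[1,1],R[0,1])
    d=(yang-a+np.pi)%(2*np.pi)-np.pi
    y=np.array([np.cos(yang),np.sin(yang),0]);z=np.array([0,0,-1.]);x=np.cross(y,z)
    e=np.asarray(p)-s['ee_pos'];print('turn z',round(-np.degrees(d),2),'shift cm',np.round([e@x*100,e@y*100,e@z*100],2),'at',np.round(s['ee_pos'],4),'tilt z',np.round(R[:,2],4),'yang',round(a,4),'t',s['t'])
def off(p,fx,fy=0):
    c,s=np.cos(p[2]),np.sin(p[2]);return np.array([p[0]+c*fx-s*fy,p[1]+s*fx+c*fy])
E
python3 fit.py|tail -6; python3 - <<'E'
from h import *
pan=[.4684,-.1439,-1.8303]
g=off(pan,-.09);print(g);tot([*g,.17],pan[2]+np.pi/2)
E
```

```text
folder [0.5334, 0.2493, 3.0334]
[[-0.4, -0.7], [0.5, 1.6], [-2.0, -1.2], [1.3, 0.5]]
case [0.5816, 0.2319, 3.0213]
[[-1.5, -2.3], [1.8, -1.5], [-0.1, 1.8], [0.1, 1.5]]
bottle [0.52072551 0.02871093 0.1       ] [0.52231532 0.02807375 0.108     ]
box [ 0.5960656  -0.17450921  0.025     ] [ 0.59696787 -0.17346955  0.025     ]
[ 0.49149408 -0.05691343]
turn z -58.87 shift cm [62.7  15.39  6.82] at [ 0.1819 -0.6235  0.2382] tilt z [-4.0e-04  1.9e-03 -1.0e+00] yang -1.287 t 0.1
```

Emit:
{"fn": "arm_command", "kwargs": {
  "plan": [
    {"delta_rot":[0,0,-8.4]},
    {"delta_rot":[0,0,-8.4]},
    {"delta_rot":[0,0,-8.4]},
    {"delta_rot":[0,0,-8.4]},
    {"delta_rot":[0,0,-8.4]},
    {"delta_rot":[0,0,-8.4]},
    {"delta_rot":[0,0,-8.4]}
  ],
  "fingers": 60,
  "squeeze": 100
}}

```text
$.plan[0]: bad value
```

Emit:
{"fn": "arm_command", "kwargs": {
  "plan": [
    {"dp":[2,0.5,0]},
    {"dp":[4,1,0]},
    {"dp":[4,1,0]},
    {"dp":[4,1,0]},
    {"dp":[4,1,0]},
    {"dp":[4,1,0]},
    {"dp":[4,1,0]},
    {"dp":[4,1,0]},
    {"dp":[4,1,0.5]},
    {"dp":[4,1,0.8]},
    {"dp":[4,1,0.8]},
    {"dp":[4,1,0.8]},
    {"dp":[4,1,0.8]},
    {"dp":[4,1,0.8]},
    {"dp":[4,1,0.8]},
    {"dp":[4,1,0.8]},
    {"dp":[1,0,0.7]},
    {"dp":[0,0,0]},
    {"dp":[0,0,0]}
  ]
}}

```text
$.plan[0]: bad value
```

```bash
python3 - <<'E'
from h import *
pan=[.4684,-.1439,-1.8303]
g=off(pan,-.09);tot([*g,.17],pan[2]+np.pi/2);print(readout.read_state()['joints'])
c=calibration('wrist');i=grab_frame('wrist');cv2.imwrite('pics/w1.png',i)
print(np.round(c['extrinsics'],4).tolist(),np.round(c['mtx'],1).tolist())
q=[(-.05,.038,.05),(.05,.038,.05),(.05,-.038,.05),(-.05,-.038,.05),(-.16,0,.049)]
for a in q: print(np.round(w2px('wrist',[*off(pan,a[0],a[1]),a[2]],c)))
E
```

```text
turn z -58.87 shift cm [62.7  15.39  6.82] at [ 0.1819 -0.6235  0.2382] tilt z [-4.0e-04  1.9e-03 -1.0e+00] yang -1.287 t 0.1
[-1.36958356e+00  1.24450432e-01  1.65155319e+00 -2.47097473e-05
  1.36750463e+00 -8.26226571e-02]
[[0.279, -0.9161, -0.2881, 0.2551], [-0.9603, -0.267, -0.0808, -0.6028], [-0.0029, 0.2992, -0.9542, 0.3732], [0.0, 0.0, 0.0, 1.0]] [[277.0, 0.0, 321.4], [0.0, 277.0, 194.4], [0.0, 0.0, 1.0]]
[-259. -483.]
[-103. -367.]
[-114. -243.]
[-257. -339.]
[-447. -539.]
```

View pics/w1.png

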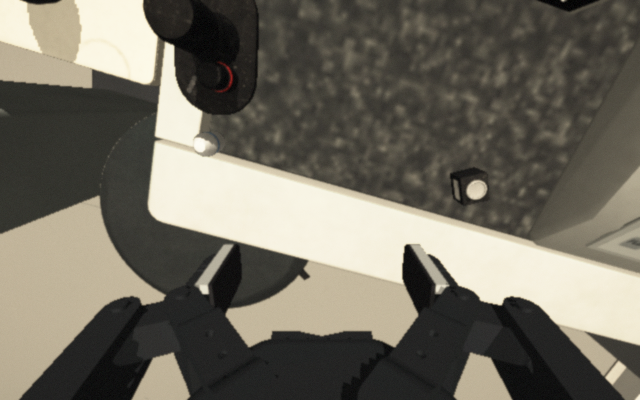

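The call was refused because each row needs both keys, so nothing has moved. The picture shows only the open fingers over the desk edge. I'll resend with both keys.

Emit:
{"fn": "arm_command", "kwargs": {
  "plan": [
    {"dp":[0,0,0],"delta_rot":[0,0,-8.4]},
    {"dp":[0,0,0],"delta_rot":[0,0,-8.4]},
    {"dp":[0,0,0],"delta_rot":[0,0,-8.4]},
    {"dp":[0,0,0],"delta_rot":[0,0,-8.4]},
    {"dp":[0,0,0],"delta_rot":[0,0,-8.4]},
    {"dp":[0,0,0],"delta_rot":[0,0,-8.4]},
    {"dp":[0,0,0],"delta_rot":[0,0,-8.4]}
  ],
  "fingers": 60,
  "squeeze": 100
}}

```text
t: 0.85
ee_pos: [0.1819, -0.6237, 0.2387]
orientation: [[0.252, 0.968, -0.0], [0.968, -0.252, 0.001], [0.001, -0.0, -1.0]]
contact_force: [0.0, -0.0, 0.3]
finger_gap: 0.766
```

Emit:
{"fn": "arm_command", "kwargs": {
  "plan": [
    {"dp":[2,0.5,0],"delta_rot":[0,0,0]},
    {"dp":[4,1,0],"delta_rot":[0,0,0]},
    {"dp":[4,1,0],"delta_rot":[0,0,0]},
    {"dp":[4,1,0],"delta_rot":[0,0,0]},
    {"dp":[4,1,0],"delta_rot":[0,0,0]},
    {"dp":[4,1,0],"delta_rot":[0,0,0]},
    {"dp":[4,1,0],"delta_rot":[0,0,0]},
    {"dp":[4,1,0],"delta_rot":[0,0,0]},
    {"dp":[4,1,0.5],"delta_rot":[0,0,0]},
    {"dp":[4,1,0.8],"delta_rot":[0,0,0]},
    {"dp":[4,1,0.8],"delta_rot":[0,0,0]},
    {"dp":[4,1,0.8],"delta_rot":[0,0,0]},
    {"dp":[4,1,0.8],"delta_rot":[0,0,0]},
    {"dp":[4,1,0.8],"delta_rot":[0,0,0]},
    {"dp":[4,1,0.8],"delta_rot":[0,0,0]},
    {"dp":[4,1,0.8],"delta_rot":[0,0,0]},
    {"dp":[1,0,0.7],"delta_rot":[0,0,0]},
    {"dp":[0,0,0],"delta_rot":[0,0,0]},
    {"dp":[0,0,0],"delta_rot":[0,0,0]}
  ]
}}

```text
t: 2.75
ee_pos: [0.4937, -0.0557, 0.171]
orientation: [[0.258, 0.966, -0.001], [0.966, -0.258, -0.0], [-0.001, -0.001, -1.0]]
contact_force: [0.2, -0.2, 0.6]
finger_gap: 0.763
```

```bash
python3 - <<'E'
from h import *
pan=[.4684,-.1439,-1.8303]
g=off(pan,-.09);tot([*g,.17],pan[2]+np.pi/2);print(readout.read_state()['joints'])
c=calibration('wrist');i=grab_frame('wrist');cv2.imwrite('pics/w2.png',i)
np.savez('w2.npz',m=c['mtx'],e=c['extrinsics'])
q=[(-.05,.038,.05),(.05,.038,.05),(.05,-.038,.05),(-.05,-.038,.05),(-.16,0,.049)]
for a in q: print(np.round(w2px('wrist',[*off(pan,a[0],a[1]),a[2]],c)))
E
```

```text
turn z -0.07 shift cm [-0.17 -0.18  0.1 ] at [ 0.4937 -0.0557  0.171 ] tilt z [-9.e-04 -4.e-04 -1.e+00] yang -0.2607 t 2.75
[-2.20135777e-01 -1.67587056e-01  2.05417690e+00 -5.98219439e-04
  1.25581972e+00  4.07261442e-02]
[358. 230.]
[355. 312.]
[286. 312.]
[283. 230.]
[320. 117.]
```

View pics/w2.png

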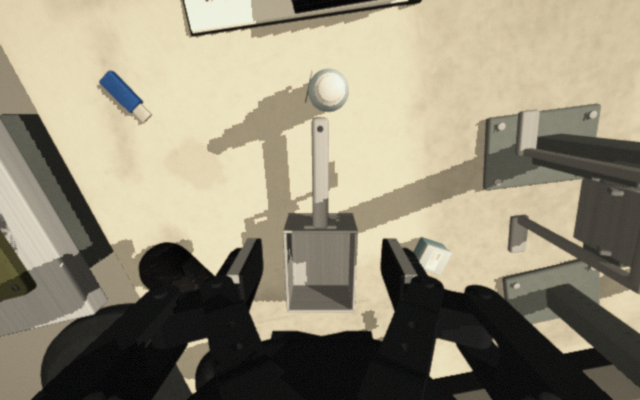

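Emit:
{"fn": "arm_command", "kwargs": {
  "plan": [
    {"dp":[-0.2,-0.2,2],"delta_rot":[0,0,0]},
    {"dp":[0,0,3],"delta_rot":[0,0,0]},
    {"dp":[0,0,3],"delta_rot":[0,0,0]},
    {"dp":[0,0,3],"delta_rot":[0,0,0]},
    {"dp":[0,0,2],"delta_rot":[0,0,0]},
    {"dp":[0,0,1],"delta_rot":[0,0,0]},
    {"dp":[0,0,0],"delta_rot":[0,0,0]},
    {"dp":[0,0,0],"delta_rot":[0,0,0]}
  ]
}}

```text
t: 3.6
ee_pos: [0.4925, -0.0575, 0.0325]
orientation: [[0.259, 0.966, 0.002], [0.966, -0.259, -0.0], [0.0, 0.002, -1.0]]
contact_force: [0.5, 0.4, 0.5]
finger_gap: 0.767
```

```bash
python3 - <<'E'
from h import *
d=np.load('w2.npz');c=dict(mtx=d['m'],extrinsics=d['e'])
r=[.6443,-.0719,-.1351]
for x,y,z in[(-.0095,.053,.113),(.0025,.053,.113),(-.0095,.023,.113),(-.0095,-.023,.113),(-.0095,-.053,.113),(.0025,-.053,.113),(.03,.04,.006),(.145,.04,.006),(.03,-.04,.006)]:
    print(x,y,np.round(w2px('',[*off(r,x,y),z],c),1))
i=cv2.imread('pics/w2.png')[80:280,440:640];cv2.imwrite('pics/w2c.png',cv2.resize(i,None,fx=3,fy=3,interpolation=cv2.INTER_CUBIC))
print(np.round(readout.read_state()['ee_pos'],4))
E
```

```text
-0.0095 0.053 [522.6 109.6]
0.0025 0.053 [541.  107.2]
-0.0095 0.023 [518.8 154.2]
-0.0095 -0.023 [513.5 215.1]
-0.0095 -0.053 [510.5 250.7]
0.0025 -0.053 [526.2 249. ]
0.03 0.04 [489.2 116.8]
0.145 0.04 [603.  102.1]
0.03 -0.04 [485.4 189.8]
[ 0.4925 -0.0575  0.0325]
```

View pics/w2c.png

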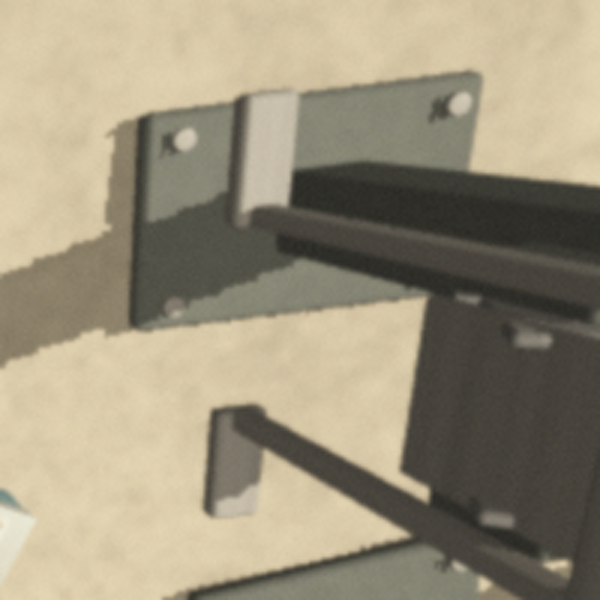

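Wrist and overview fits agree to 1–2 mm, so I'm grasping now.

Emit:
{"fn": "arm_command", "kwargs": {
  "plan": [
    {"dp":[0,0,0.1],"delta_rot":[0,0,0]},
    {"dp":[0,0,0],"delta_rot":[0,0,0]},
    {"dp":[0,0,0],"delta_rot":[0,0,0]},
    {"dp":[0,0,0],"delta_rot":[0,0,0]},
    {"dp":[0,0,0],"delta_rot":[0,0,0]},
    {"dp":[0,0,0],"delta_rot":[0,0,0]},
    {"dp":[0,0,0],"delta_rot":[0,0,0]},
    {"dp":[0,0,0],"delta_rot":[0,0,0]},
    {"dp":[0,0,0],"delta_rot":[0,0,0]},
    {"dp":[0,0,0],"delta_rot":[0,0,0]}
  ],
  "fingers": 255,
  "squeeze": 120
}}

```text
t: 4.6
ee_pos: [0.4922, -0.0566, 0.0311]
orientation: [[0.258, 0.966, 0.001], [0.966, -0.258, 0.0], [0.0, 0.001, -1.0]]
contact_force: [-0.9, 1.5, 5.5]
finger_gap: 0.158
```

Emit:
{"fn": "arm_command", "kwargs": {
  "plan": [
    {"dp":[0,0,-0.5],"delta_rot":[0,0,0]},
    {"dp":[0,0,-1],"delta_rot":[0,0,0]},
    {"dp":[0,0,-1],"delta_rot":[0,0,0]},
    {"dp":[0,0,-1],"delta_rot":[0,0,0]},
    {"dp":[0,0,-0.5],"delta_rot":[0,0,0]},
    {"dp":[0,0,0],"delta_rot":[0,0,0]},
    {"dp":[0,0,0],"delta_rot":[0,0,0]}
  ]
}}

```text
t: 5.3
ee_pos: [0.4916, -0.0566, 0.0704]
orientation: [[0.258, 0.966, 0.0], [0.966, -0.258, -0.0], [0.0, 0.0, -1.0]]
contact_force: [0.5, 0.0, -1.2]
finger_gap: 0.166
```

```bash
python3 - <<'E'
from h import *
r=[.6436,-.073,-.1351]
gp=off(r,-.035-.09)
print(gp)
tot([gp[0]-.07,gp[1]-.0,.073],r[2]+np.pi/2);print(readout.read_state()['finger_gap'],readout.read_state()['contact_force'])
E
```

```text
[ 0.51973902 -0.05616382]
turn z -97.2 shift cm [ 4.16 -0.52 -0.26] at [ 0.4916 -0.0566  0.0704] tilt z [ 2.e-04 -0.e+00 -1.e+00] yang -0.2607 t 5.3
0.16604164001371602 [ 0.53399794  0.04347296 -1.18984755]
```

Emit:
{"fn": "arm_command", "kwargs": {
  "plan": [
    {"dp":[-0.4,-1.4,0],"delta_rot":[0,0,0]},
    {"dp":[-0.4,-1.4,0],"delta_rot":[0,0,0]},
    {"dp":[-0.3,-1.3,0],"delta_rot":[0,0,0]},
    {"dp":[0,0,0],"delta_rot":[0,0,-5]},
    {"dp":[0,0,0],"delta_rot":[0,0,-8]},
    {"dp":[0,0,0],"delta_rot":[0,0,-8]},
    {"dp":[0,0,0],"delta_rot":[0,0,-8]},
    {"dp":[0,0,0],"delta_rot":[0,0,-8]},
    {"dp":[0,0,0],"delta_rot":[0,0,-8]},
    {"dp":[0,0,0],"delta_rot":[0,0,-8]},
    {"dp":[0,0,0],"delta_rot":[0,0,-8]},
    {"dp":[0,0,0],"delta_rot":[0,0,-8]},
    {"dp":[0,0,0],"delta_rot":[0,0,-8]},
    {"dp":[0,0,0],"delta_rot":[0,0,-8]},
    {"dp":[0,0,0],"delta_rot":[0,0,-8]},
    {"dp":[0,0,0],"delta_rot":[0,0,-4.2]},
    {"dp":[0,0,0],"delta_rot":[0,0,0]},
    {"dp":[0,0,0],"delta_rot":[0,0,0]}
  ]
}}

```text
t: 7.1
ee_pos: [0.4488, -0.0567, 0.0698]
orientation: [[-0.991, 0.136, -0.001], [0.136, 0.991, 0.0], [0.001, 0.0, -1.0]]
contact_force: [-0.8, -0.0, -1.8]
finger_gap: 0.161
```

```bash
python3 - <<'E'
from h import *
r=[.6436,-.073,-.1351]
gp=off(r,-.035-.09)
tot([*gp,.073],r[2]+np.pi/2);print(readout.read_state()['finger_gap'],readout.read_state()['joints'])
a=grab_frame('top')[130:290,270:470];b=grab_frame('scene')[130:310,240:440]
cv2.imwrite('pics/m1.png',np.vstack([cv2.resize(x,None,fx=1.9,fy=1.7,interpolation=cv2.INTER_CUBIC) for x in(a,b)]))
E
```

```text
turn z -0.09 shift cm [-7.02  1.   -0.32] at [ 0.4488 -0.0567  0.0698] tilt z [-1.2e-03  2.0e-04 -1.0e+00] yang 1.4341 t 7.1
0.16121055851775157 [-2.44293183e-01 -1.48263169e-01  2.22325559e+00 -1.19743045e-04
  1.06776347e+00 -1.67836353e+00]
```

View pics/m1.png

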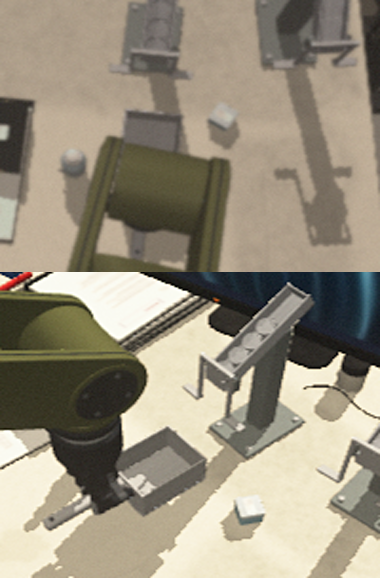

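Emit:
{"fn": "arm_command", "kwargs": {
  "plan": [
    {"dp":[-0.5,0.5,0],"delta_rot":[0,0,0]},
    {"dp":[-1.5,0.5,0],"delta_rot":[0,0,0]},
    {"dp":[-1.5,0,0],"delta_rot":[0,0,0]},
    {"dp":[-1.5,0,0],"delta_rot":[0,0,0]},
    {"dp":[-1.5,0,0],"delta_rot":[0,0,0]},
    {"dp":[-0.5,0,0],"delta_rot":[0,0,0]},
    {"dp":[0,0,0],"delta_rot":[0,0,0]},
    {"dp":[0,0,0],"delta_rot":[0,0,0]},
    {"dp":[0,0,-0.9],"delta_rot":[0,0,0]},
    {"dp":[0,0,0],"delta_rot":[0,0,0]},
    {"dp":[0,0,0],"delta_rot":[0,0,0]}
  ]
}}

```text
t: 8.3
ee_pos: [0.5201, -0.0563, 0.0801]
orientation: [[-0.991, 0.135, 0.001], [0.135, 0.991, -0.0], [-0.001, -0.0, -1.0]]
contact_force: [-0.8, 0.4, -1.4]
finger_gap: 0.165
```

```bash
python3 - <<'E'
from h import *
r=[.6436,-.073,-.1351]
gp=off(r,-.035-.09)
tot([*gp,.119],r[2]+np.pi/2);print(readout.read_state()['contact_force'])
a=grab_frame('top')[110:230,290:430];b=grab_frame('scene')[130:300,300:440]
cv2.imwrite('pics/m2.png',np.hstack([cv2.resize(x,(400,h),interpolation=cv2.INTER_CUBIC)[:343] for x,h in((a,343),(b,486))]))
E
```

```text
turn z -0.01 shift cm [ 0.04  0.01 -3.89] at [ 0.5201 -0.0563  0.0801] tilt z [ 1.4e-03 -3.0e-04 -1.0e+00] yang 1.4356 t 8.3
[-0.81957523  0.42420289 -1.428951  ]
```

View pics/m2.png

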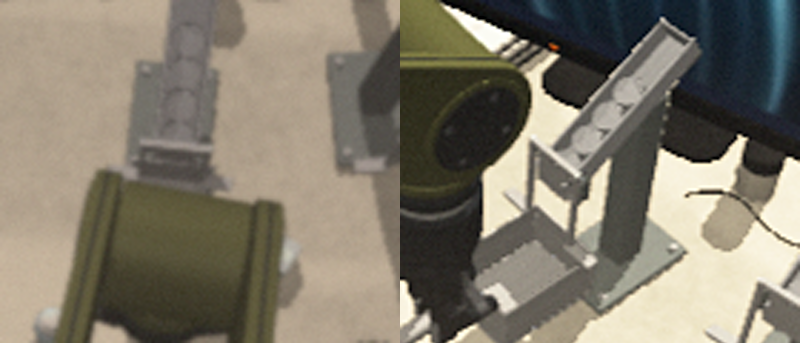

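Both feet sit over the side rims with the tub under the lip. Lifting now.

Emit:
{"fn": "arm_command", "kwargs": {
  "plan": [
    {"dp":[0,0,-0.9],"delta_rot":[0,0,0]},
    {"dp":[0,0,-1],"delta_rot":[0,0,0]},
    {"dp":[0,0,-1],"delta_rot":[0,0,0]},
    {"dp":[0,0,-1],"delta_rot":[0,0,0]},
    {"dp":[0,0,0],"delta_rot":[0,0,0]},
    {"dp":[0,0,0],"delta_rot":[0,0,0]},
    {"dp":[0,0,0],"delta_rot":[0,0,0]},
    {"dp":[0,0,0],"delta_rot":[0,0,0]},
    {"dp":[0,0,0],"delta_rot":[0,0,0]},
    {"dp":[0,0,0],"delta_rot":[0,0,0]},
    {"dp":[0,0,0],"delta_rot":[0,0,0]},
    {"dp":[0,0,0],"delta_rot":[0,0,0]},
    {"dp":[0,0,0],"delta_rot":[0,0,0]},
    {"dp":[0,0,0],"delta_rot":[0,0,0]}
  ]
}}

```text
t: 9.8
ee_pos: [0.52, -0.0562, 0.1184]
orientation: [[-0.991, 0.135, 0.0], [0.135, 0.991, -0.0], [-0.0, -0.0, -1.0]]
contact_force: [-0.1, 0.2, -2.8]
finger_gap: 0.158
```

```bash
python3 - <<'E'
from h import *
print(readout.read_state()['ee_pos'],readout.read_state()['contact_force'])
a=grab_frame('top')[110:230,290:430];b=grab_frame('scene')[130:300,300:440]
cv2.imwrite('pics/m3.png',np.hstack([cv2.resize(x,(400,h),interpolation=cv2.INTER_CUBIC)[:343] for x,h in((a,343),(b,486))]))
E
```

```text
[ 0.52001298 -0.05624937  0.11836839] [-0.11733519  0.24959255 -2.84763263]
```

View pics/m3.png

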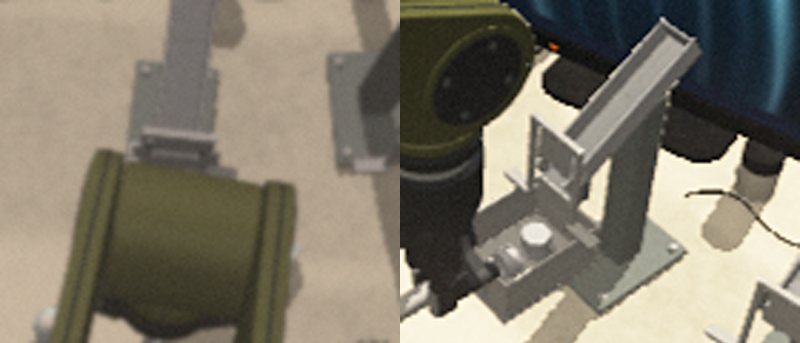

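Chute empty, and the force on the tool (2.85 N) matches pan, four mounts and gate. Lowering, then backing out.

Emit:
{"fn": "arm_command", "kwargs": {
  "plan": [
    {"dp":[0,0,0.5],"delta_rot":[0,0,0]},
    {"dp":[0,0,0.7],"delta_rot":[0,0,0]},
    {"dp":[0,0,0.7],"delta_rot":[0,0,0]},
    {"dp":[0,0,0.7],"delta_rot":[0,0,0]},
    {"dp":[0,0,0.7],"delta_rot":[0,0,0]},
    {"dp":[0,0,0.5],"delta_rot":[0,0,0]},
    {"dp":[0,0,0.2],"delta_rot":[0,0,0]},
    {"dp":[0,0,0],"delta_rot":[0,0,0]},
    {"dp":[0,0,0],"delta_rot":[0,0,0]},
    {"dp":[0,0,0],"delta_rot":[0,0,0]},
    {"dp":[0,0,0],"delta_rot":[0,0,0]},
    {"dp":[0,0,0],"delta_rot":[0,0,0]}
  ]
}}

```text
t: 11.1
ee_pos: [0.5201, -0.0563, 0.0786]
orientation: [[-0.991, 0.135, 0.001], [0.135, 0.991, -0.0], [-0.001, -0.0, -1.0]]
contact_force: [0.7, 0.0, -3.2]
finger_gap: 0.16
```

Emit:
{"fn": "arm_command", "kwargs": {
  "plan": [
    {"dp":[0.5,0,0],"delta_rot":[0,0,0]},
    {"dp":[1,0,0],"delta_rot":[0,0,0]},
    {"dp":[1,0,0],"delta_rot":[0,0,0]},
    {"dp":[1,0,0],"delta_rot":[0,0,0]},
    {"dp":[1,0,0],"delta_rot":[0,0,0]},
    {"dp":[1,0,0],"delta_rot":[0,0,0]},
    {"dp":[1,0,0],"delta_rot":[0,0,0]},
    {"dp":[0.5,0,0],"delta_rot":[0,0,0]},
    {"dp":[0,0,-1],"delta_rot":[0,0,0]},
    {"dp":[0,0,-1.5],"delta_rot":[0,0,0]},
    {"dp":[0,0,-1.5],"delta_rot":[0,0,0]},
    {"dp":[0,0,-1.5],"delta_rot":[0,0,0]},
    {"dp":[0,0,-1.5],"delta_rot":[0,0,0]},
    {"dp":[0,0,-1],"delta_rot":[0,0,0]},
    {"dp":[0,0,0],"delta_rot":[0,0,0]}
  ]
}}

```text
t: 12.6
ee_pos: [0.4521, -0.0472, 0.1608]
orientation: [[-0.991, 0.135, 0.004], [0.135, 0.991, -0.001], [-0.005, -0.0, -1.0]]
contact_force: [0.4, -0.5, -1.8]
finger_gap: 0.158
```

```bash
python3 - <<'E'
from h import *
f=[.5334,.2493,3.0334]
pc=off(f,.061,.05);yaw=f[2]-3*np.pi/2;yaw=(yaw+np.pi)%(2*np.pi)-np.pi;g=off([*pc,yaw],-.09)
print(pc,yaw,g);tot([*g,.16],yaw+np.pi/2);print(readout.read_state()['contact_force'],readout.read_state()['finger_gap'])
E
```

```text
[0.46735759 0.20617924] -1.6789889803846898 [0.47707594 0.295653  ]
turn z 88.46 shift cm [34.35 -1.22  0.08] at [ 0.4521 -0.0472  0.1608] tilt z [ 0.0045 -0.001  -1.    ] yang 1.4357 t 12.6
[ 0.35439984 -0.52728867 -1.78814562] 0.15807133556862493
```

Emit:
{"fn": "arm_command", "kwargs": {
  "plan": [
    {"dp":[0,0,0],"delta_rot":[0,0,4]},
    {"dp":[0,0,0],"delta_rot":[0,0,7.5]},
    {"dp":[0,0,0],"delta_rot":[0,0,8]},
    {"dp":[0,0,0],"delta_rot":[0,0,8]},
    {"dp":[0,0,0],"delta_rot":[0,0,8]},
    {"dp":[0,0,0],"delta_rot":[0,0,8]},
    {"dp":[0,0,0],"delta_rot":[0,0,8]},
    {"dp":[0,0,0],"delta_rot":[0,0,8]},
    {"dp":[0,0,0],"delta_rot":[0,0,8]},
    {"dp":[0,0,0],"delta_rot":[0,0,8]},
    {"dp":[0,0,0],"delta_rot":[0,0,8]},
    {"dp":[0,0,0],"delta_rot":[0,0,5]},
    {"dp":[0,0,0],"delta_rot":[0,0,0]}
  ]
}}

```text
t: 13.9
ee_pos: [0.4503, -0.0467, 0.1576]
orientation: [[0.109, 0.994, -0.001], [0.994, -0.109, 0.001], [0.001, -0.001, -1.0]]
contact_force: [-0.4, 0.2, -2.0]
finger_gap: 0.162
```

Emit:
{"fn": "arm_command", "kwargs": {
  "plan": [
    {"dp":[1,0,0],"delta_rot":[0,0,0]},
    {"dp":[2,-0.2,0],"delta_rot":[0,0,0]},
    {"dp":[2.5,-0.2,0],"delta_rot":[0,0,0]},
    {"dp":[3,-0.2,0],"delta_rot":[0,0,0]},
    {"dp":[3,-0.2,0],"delta_rot":[0,0,0]},
    {"dp":[3,-0.2,0],"delta_rot":[0,0,0]},
    {"dp":[3,-0.2,0],"delta_rot":[0,0,0]},
    {"dp":[3,0,0],"delta_rot":[0,0,0]},
    {"dp":[3,0,0],"delta_rot":[0,0,0]},
    {"dp":[3,0,0],"delta_rot":[0,0,0]},
    {"dp":[3,0,0],"delta_rot":[0,0,0]},
    {"dp":[2.5,0,0],"delta_rot":[0,0,0]},
    {"dp":[1.5,0,0],"delta_rot":[0,0,0]},
    {"dp":[0.8,0,0],"delta_rot":[0,0,0]},
    {"dp":[0,0,0],"delta_rot":[0,0,0]},
    {"dp":[0,0,0],"delta_rot":[0,0,0]}
  ]
}}

```text
t: 15.5
ee_pos: [0.4758, 0.2949, 0.1581]
orientation: [[0.109, 0.994, -0.0], [0.994, -0.109, -0.001], [-0.001, -0.0, -1.0]]
contact_force: [-0.8, -0.5, -3.5]
finger_gap: 0.165
```

```bash
python3 - <<'E'
from h import *
tot([.47708,.29565,.038],-1.67899+np.pi/2);print(readout.read_state()['contact_force'],readout.read_state()['finger_gap'])
a=grab_frame('top')[160:300,150:330];b=grab_frame('wrist')
cv2.imwrite('pics/m4.png',np.vstack([cv2.resize(a,(400,311),interpolation=cv2.INTER_CUBIC),cv2.resize(b,(400,250))]))
E
```

```text
turn z -0.04 shift cm [ 0.09  0.12 12.01] at [0.4758 0.2949 0.1581] tilt z [-3.e-04 -6.e-04 -1.e+00] yang -0.1089 t 15.5
[-0.82622887 -0.54658193 -3.5054588 ] 0.16487684774036418
```

View pics/m4.png

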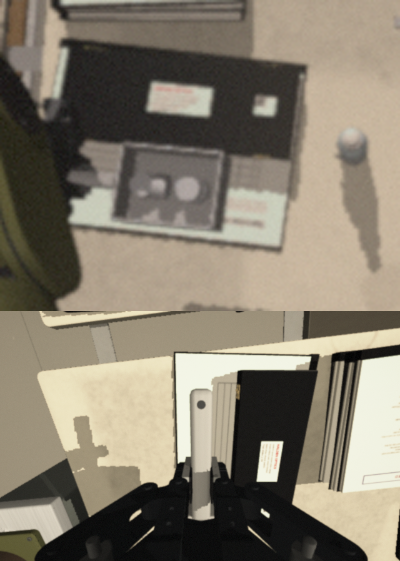

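```bash
python3 - <<'E'
from h import *
for u,v,z in((281.6,206,.006),(377.6,206,.033)):
    w=px2w('wrist',u,v,z)[:2]-[.47708,.29565];y=-1.67899+np.pi/2
    print(w@[np.cos(y),np.sin(y)])
E
```

```text
-0.04538149134829682
0.05454526324077709
```

Emit:
{"fn": "arm_command", "kwargs": {
  "plan": [
    {"dp":[0.1,0.1,1],"delta_rot":[0,0,0]},
    {"dp":[0,0,1.5],"delta_rot":[0,0,0]},
    {"dp":[0,0,1.5],"delta_rot":[0,0,0]},
    {"dp":[0,0,1.5],"delta_rot":[0,0,0]},
    {"dp":[0,0,1],"delta_rot":[0,0,0]},
    {"dp":[0,0,0.5],"delta_rot":[0,0,0]},
    {"dp":[0,0,0],"delta_rot":[0,0,0]}
  ]
}}

```text
t: 16.3
ee_pos: [0.4765, 0.296, 0.0871]
orientation: [[0.109, 0.994, -0.002], [0.994, -0.109, -0.001], [-0.001, -0.002, -1.0]]
contact_force: [1.1, -0.5, -2.5]
finger_gap: 0.161
```

Emit:
{"fn": "arm_command", "kwargs": {
  "plan": [
    {"dp":[0,0.3,1],"delta_rot":[0,0,0]},
    {"dp":[0,0,1.2],"delta_rot":[0,0,0]},
    {"dp":[0,0,1.2],"delta_rot":[0,0,0]},
    {"dp":[0,0,0.8],"delta_rot":[0,0,0]},
    {"dp":[0,0,0.4],"delta_rot":[0,0,0]},
    {"dp":[0,0,0.2],"delta_rot":[0,0,0]},
    {"dp":[0,0,0],"delta_rot":[0,0,0]},
    {"dp":[0,0,0],"delta_rot":[0,0,0]}
  ]
}}

```text
t: 17.1
ee_pos: [0.4804, 0.2962, 0.0408]
orientation: [[0.109, 0.994, 0.001], [0.994, -0.109, 0.0], [0.0, 0.001, -1.0]]
contact_force: [-0.5, -0.4, -3.1]
finger_gap: 0.161
```

Emit:
{"fn": "arm_command", "kwargs": {
  "plan": [
    {"dp":[0,0,0.1],"delta_rot":[0,0,0]},
    {"dp":[0,0,0.1],"delta_rot":[0,0,0]},
    {"dp":[0,0,0.1],"delta_rot":[0,0,0]},
    {"dp":[0,0,0],"delta_rot":[0,0,0]},
    {"dp":[0,0,0],"delta_rot":[0,0,0]}
  ]
}}

```text
t: 17.6
ee_pos: [0.4802, 0.2961, 0.0375]
orientation: [[0.109, 0.994, 0.0], [0.994, -0.109, 0.0], [0.0, 0.0, -1.0]]
contact_force: [-0.6, 0.3, -1.4]
finger_gap: 0.16
```

Emit:
{"fn": "arm_command", "kwargs": {
  "plan": [
    {"dp":[0,0,0.1],"delta_rot":[0,0,0]},
    {"dp":[0,0,0],"delta_rot":[0,0,0]},
    {"dp":[0,0,0],"delta_rot":[0,0,0]}
  ]
}}

```text
t: 17.9
ee_pos: [0.4803, 0.2963, 0.0372]
orientation: [[0.109, 0.994, 0.001], [0.994, -0.109, 0.0], [0.001, 0.0, -1.0]]
contact_force: [-2.3, 1.5, 4.6]
finger_gap: 0.165
```

Contact felt. Opening partly, then rising.

Emit:
{"fn": "arm_command", "kwargs": {
  "plan": [
    {"dp":[0,0,0],"delta_rot":[0,0,0]},
    {"dp":[0,0,0],"delta_rot":[0,0,0]},
    {"dp":[0,0,0],"delta_rot":[0,0,0]},
    {"dp":[0,0,0],"delta_rot":[0,0,0]},
    {"dp":[0,0,0],"delta_rot":[0,0,0]},
    {"dp":[0,0,0],"delta_rot":[0,0,0]}
  ],
  "fingers": 150
}}

```text
t: 18.5
ee_pos: [0.48, 0.296, 0.0363]
orientation: [[0.109, 0.994, 0.0], [0.994, -0.109, -0.0], [-0.0, 0.0, -1.0]]
contact_force: [-0.2, 0.4, -0.8]
finger_gap: 0.413
```

Emit:
{"fn": "arm_command", "kwargs": {
  "plan": [
    {"dp":[0,0,-0.5],"delta_rot":[0,0,0]},
    {"dp":[0,0,-1],"delta_rot":[0,0,0]},
    {"dp":[0,0,-2],"delta_rot":[0,0,0]},
    {"dp":[0,0,-3],"delta_rot":[0,0,0]},
    {"dp":[0,0,-4],"delta_rot":[0,0,0]},
    {"dp":[0,0,-4],"delta_rot":[0,0,0]},
    {"dp":[0,0,-4],"delta_rot":[0,0,0]},
    {"dp":[0,0,-2],"delta_rot":[0,0,0]},
    {"dp":[0,0,0],"delta_rot":[0,0,0]},
    {"dp":[0,0,0],"delta_rot":[0,0,0]}
  ]
}}

```text
t: 19.5
ee_pos: [0.48, 0.296, 0.2419]
orientation: [[0.109, 0.994, 0.001], [0.994, -0.109, 0.001], [0.001, 0.001, -1.0]]
contact_force: [0.1, -1.0, 0.0]
finger_gap: 0.416
```

```bash
python3 - <<'E'
from h import *
a=grab_frame('top')[110:290,150:470];b=grab_frame('wrist')
cv2.imwrite('pics/m5.png',np.vstack([cv2.resize(a,(533,300),interpolation=cv2.INTER_CUBIC),cv2.resize(b[:,80:613],(400,300))[:, :] if 0 else cv2.resize(b,(533,300))]))
E
```

```text
(no output)
```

View pics/m5.png

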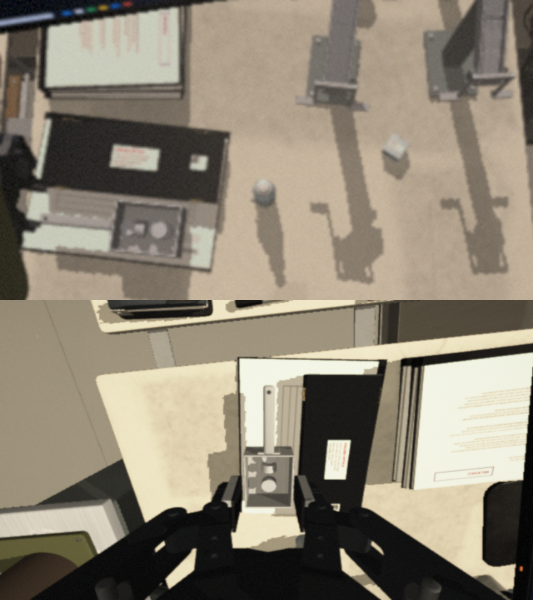

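```bash
python3 -c "
from station import env;print(env.job_done())"
```

```text
the job is handed in; nothing more can be done
None
```

I caught the round mounts in the pan and set it down on the free strip of the folder. I let go and handed the job in at about 19.5 s; no verdict was reported.

**What I did:** I gripped the handle about 90 mm from the tub's centre and pushed up both feet of the left chute's gate, which I take to be about 28 mm from the arm's height. I then lowered the pan until its rims were about 10 mm below the feet's shut position, backed out, and carried the pan clear of the bottle to the folder. Contact showed on the force reading before I opened the fingers.

**Last checks:** the final pictures show:
- The tub lies between the folder's near edge and the case.
- The case, bottle and box look in place, and the round chute is empty.
- Both gates look down, and the blocks' chute looks untouched.

**Not fully confirmed:**
- **Mount count:** I did not count four separate mounts in the final picture. I rely on the empty chute, none seen on the desk, and one force reading of 2.85 N, which fits pan, four mounts and gate. Force readings were noisy, between 1.4 and 3.5 N while carrying.
- **Strip position:** the close-up put the strip's middle about 4.5 mm nearer the case than my first fit, so I moved the pan 3 mm that way before setting it down.
- **Level:** the pan looked level, but I did not measure its tilt.

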